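Stand the fallen splash guard up and push it home against its bar

TASK

The splash guard has fallen over and lies on its panel. Push against its upright foot plate so that the guard tips back up onto its foot, then push it, still standing, until the whole front edge of the foot is flush against the bar screwed to the worktop. Only push it with the fingertips: do not pick it up, squeeze it or jam it hard against the bar, and leave the mortar, the jar and the steel die where they are.

Things in the scene. Friction and masses are not known exactly. Their poses are not given: they have to be found in the camera images.
- splash_guard: loose L-shaped guard, 0.6 kg, mostly foot: white panel 110 wide, 130 high, 5 thick, square to a grey steel foot plate 110 wide, 90 long, 10 thick. Starts with the panel flat on the worktop, foot plate upright at its end. Origin: middle of the outer corner edge, on the worktop lying and standing. Own y along that edge. Lying: z up, x level, out of the foot away from the panel. Standing: x down, z level along the foot
- tip_point (a point): where to push to tip it: foot plate's inner face, 75 mm above the lying guard's underside (guard frame x -10, y 0, z 75 mm). Lying, the foot plate fills x -10 to 0, z 0 to 90, the panel x -130 to 0, z 0 to 5. Push level from the panel's side towards own +x, 1 to 3 N; it turns about the corner edge, and after about 27 degrees falls onto its foot by itself, the panel swinging up behind
- slide_point (a point): where to push the standing guard: back face of the panel, 15 mm above the worktop (guard frame x -15, y 0, z 0 mm); while it lies, this point is on the underside. Standing, the foot reaches 90 mm from this face along own z, which is the way to push. About 2 to 6 N slides it; pushed near the panel's top it would tip forward
- foot_edge (a point): middle of the outer edge of the foot plate's free end (guard frame x 0, y 0, z 90 mm): 90 mm above the worktop at the start; when the guard stands, on the worktop at the front of the foot
- panel_rim (a point): middle of the panel's free edge, outer face (guard frame x -130, y 0, z 0 mm): on the worktop at the start, 130 mm above it when the guard stands
- stop_bar: aluminium bar screwed down with three dark screws, 220 long, 20 wide, 14 high, immovable. Origin: centre of its underside; own x across it, own y along it. The guard lies on its -x side, foot plate towards the bar, and belongs against its -x face, 10 mm from the origin. At the start both own x axes agree within 12 degrees and the guard's corner edge is 150 to 195 mm from the bar's middle line
- mortar: white porcelain mortar, a bowl 91 across, 46 high, loose, beyond the bar; origin: centre of its underside. Bystander
- white_jar: white screw-cap jar, 62 across, 92 high, loose, beyond the bar; origin: centre of its underside. Bystander
- press_die: steel pressing die, an open ring-like barrel 51 across, 50 high, loose, beyond the bar; origin: centre of its underside. Bystander

How it is judged:
On the way, in this order (a step that is already met when the one before it is completed fails the run):
1. the guard has been tipped up and stands on its foot, short of the bar (angle between splash_guard's own x axis and vertical above 3.04159 rad and x of foot_edge in the frame of stop_bar below -0.02 m), for 0.2 s.
2. the standing guard has been pushed with its foot flush against the bar (angle between splash_guard's own x axis and vertical above 3.08159 rad and x of foot_edge in the frame of stop_bar between -0.015 and -0.005 m and y of foot_edge in the frame of stop_bar between -0.06 and 0.06 m and angle between the y axis of splash_guard and the y axis of stop_bar, either way round below 0.06 rad), for 0.2 s.
At the end, for the whole second after the job is handed in: The guard stands upright (within 0.06 rad) and at rest on the worktop, the middle of its foot's front edge within 5 mm of the bar's face and parallel to the bar within 0.06 rad, and within 60 mm of the bar's middle along the bar (all of step 2 and linear speed of splash_guard below 0.01 m/s and height (world z) of splash_guard below 0.004 m); the robot touches nothing.
It fails at once if the guard is lifted off the worktop (its corner edge rises more than 20 mm) (height (world z) of splash_guard above 0.02 m).
It fails at once if the guard is squeezed or jammed with more than 35 N (contact force between the fingers and splash_guard above 35 N).
It fails at once if the mortar, the jar or the die is moved more than 15 mm (distance of any of mortar, white_jar, press_die from where it was at the start of the episode above 0.015 m).
It also fails if it takes over 48 s, if anything falls off the work surface, if the arm or the gripper's body presses on something with over 40 N, if the wrist force passes 120 N, or if a joint passes its speed limit or range.

ROBOT

A 6-joint arm with a two-finger parallel gripper is mounted at the origin on a cart in front of the work surface, level with it; the furniture and walls round the work are solid. World frame = base frame: x ahead of the robot, y to its left, z up, the work surface at z = 0. Lengths are in m, angles in rad, forces in N, time in s.
With the tool pointing down it reaches from about 0.35 to 1 m from the base axis. Payload 7.1 kg.
Tool frame: the origin (TCP) lies midway between the tips of the shut fingers; the grasp point (between the pads) lies robot.hold_point_z behind it (robot.hold_point_z is the distance from the TCP to the grasp point, in m); z points along the fingers, y is the line along which they close (so a half turn about z gives the same grasp; the last joint's range is limited). The gripper opens to 85 mm and grips with 20 to 120 N. Pads are 22 mm wide; open, the fingers measure 114 mm over their backs; the gripper's body (76 mm by 85 mm) begins 54 mm behind the grasp point. The pads swing forward as they close: fully open they stand 13 mm farther back than shut.
Start: joints at [-1.178, 0.423, 1.63, -0, 1.089, -0.019], TCP at [0.25, -0.573, 0.231] pointing down, gripper open.
Joint ranges: [-3, 3], [-0.9, 2.11], [0.09, 2.58], [-1.31, 4.45], [0.11, 2.69], [-2.54, 2.54]. Speed limits (rad/s): [2.39, 2.39, 3.01, 3.14, 3.14, 3.14].

INTERFACE

Orientations are given as a unit quaternion [x, y, z, w].
In Python, from station import telemetry, grab_frame, get_calibration, sign_off, robot gives the robot as it stands.
- The arm moves only by the shell command python3 -m creep 'ROWS' [FORCE]. ROWS is JSON, a list of rows, each a list of 7 numbers: the shift along the tool's x, y, z in units of 50 mm (1.0 is 50 mm), then the turn, a rotation vector about the tool's x, y, z in degrees, then the opening, from -1 (shut) to 1 (fully open). In form: [[x, y, z, wx, wy, wz, jaw], ...]. A call has 1 to 8 rows; each row shifts and turns the commanded pose from where the row before left it, along the tool's axes as they then stand; what a row does not reach is not made up. A row lasts 1/8 s, in which the tool goes at most 62.5 mm and 10.7 degrees, less where a joint would pass 70% of its speed; a pose out of reach is approached as far as the arm can. A call is refused whole if a number of a shift passes 1 or a number of a turn 10.7, either way. A call with a gripper value outside its range is refused whole. The fingers move at their own pace and stop on an object; FORCE is the grip in N (left out, the last holds). Time passes only in rows, so rows that do not move let the fingers close. It gives the time, the measured TCP pose, the force, the opening and the grip force at its end, in the units of the state.
- telemetry.get_obs(): the state, without advancing time (a new reading comes with each control period).
- grab_frame(name): name is "scene" or "top" or "wrist"; returns (picture, depth): 384x512x3 uint8, blue, green, red; 384x512 float32, m along the optical axis (not along the pixel's ray), 0 where there is no reading.
- get_calibration(name): a dict with "vertical_fov" (degrees; the focal length in pixels is half the picture's height over the tangent of half this angle, whatever the lens; pixels are square), "cx", "cy" (the principal point, pixels), "extrinsics" (4x4, takes a point from camera to world coordinates). Camera axes: x right, y down, z forward; pixel columns grow to the right and rows downward; lengths in m; the calibration is good to about 2 mm. The wrist camera is an equidistant fisheye: a pixel r from the principal point sees the ray r / f radians off the axis. A picture is of the moment at which its call begins: read the wrist's pose just before it. get_calibration takes no time and is no camera call; for the wrist camera it gives the pose at the moment of the call.
- sign_off(): hands the job in; it is judged then, once.
The state is a dict: "t": time; "joint_positions": joint angles; "qvel": joint speeds; "joint_torque": joint torques, N m; "eef_pos": TCP position; "orientation": TCP orientation; "contact_force": force on the tool from outside, world axes, zero at the start; "torque": the same for the moment, N m; "grip_width": finger opening in m; "grip_force": force on a finger pad.
Only numpy, scipy, OpenCV 4.12 (cv2) and the standard library are available. Lean on these libraries where they do the work, as an engineer would, in place of code of your own. Each camera call takes 0.05 s, during which the arm holds its last target. There are 200 camera calls.

## Working session

There is one attempt and no reset: what is moved stays moved. The work goes in short steps, Python scripts to look and compute and a shell command to move; the robot and the scene stay as the last step left them, time stands still between calls to the robot, and variables do not carry over. Pictures are saved under pics/ and viewed, at most 10 in all, crops included, and the job is handed in when it is done.

```bash
mkdir -p pics; ls; cat > h.py <<'E'
import numpy as np,cv2
from station import telemetry,grab_frame,get_calibration,sign_off,robot
from scipy.spatial.transform import Rotation as R
def cloud(name):
    c=get_calibration(name); im,d=grab_frame(name)
    f=im.shape[0]/2/np.tan(np.radians(c["vertical_fov"])/2)
    v,u=np.mgrid[:im.shape[0],:im.shape[1]]
    P=np.stack([(u-c["cx"])/f*d,(v-c["cy"])/f*d,d,np.ones_like(d)],-1)@np.array(c["extrinsics"]).T
    P=P[...,:3]; P[d==0]=np.nan
    return im,P
def st():
    o=telemetry.get_obs(); print("t",round(o["t"],2),"p",np.round(o["eef_pos"],4),"q",np.round(o["orientation"],3),"F",np.round(o["contact_force"],2),"w",o["grip_width"]);
    print("tool axes cols\n",np.round(R.from_quat(o["orientation"]).as_matrix(),3)); return o
E
python3 - <<'E'
from h import *
st(); print(robot.hold_point_z)
a,P=cloud("scene"); b,Q=cloud("top")
cv2.imwrite("pics/s.png",a); cv2.imwrite("pics/t.png",b)
for n,X in(("s",P),("t",Q)): print(n,np.round(X[::48,::64],3).tolist() if 0 else np.nanmin(X,axis=(0,1)),np.nanmax(X,axis=(0,1)))
E
```

```text
pics
t 0.0 p [ 0.25   -0.5722  0.2305] q [ 0.979  0.204 -0.    -0.001] F [ 0.17 -0.3  -0.52] w 0.0855528185674539
tool axes cols
 [[ 0.916  0.4   -0.001]
 [ 0.4   -0.916  0.001]
 [ 0.    -0.002 -1.   ]]
0.0187
s [-0.10688762 -1.52447631 -0.77712144] [1.32238773 0.48383909 0.44615698]
t [-0.33862238 -1.21221417 -0.7763399 ] [1.31726732 1.12802807 0.41607484]
```

View pics/s.png

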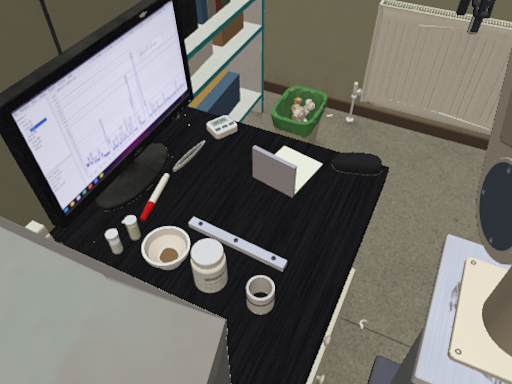

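View pics/t.png

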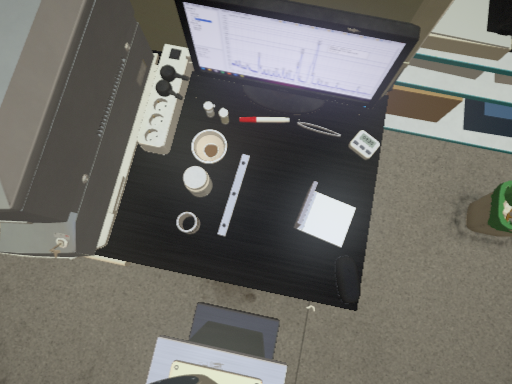

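The scene view shows the foot plate upright at about (273,171), the panel behind it at (300,165), and the bar at (237,243). In the top view the foot is at (308,203), the panel at (327,217), and the bar at (234,195), with the bystanders to its left at (209,147), (196,181) and (187,223).

```bash
cat > m.py <<'E'
from h import *
b,Q=cloud("top"); a,P=cloud("scene")
g=b.astype(int).mean(2); z=Q[...,2]
def blob(mask,seed):
    n,l=cv2.connectedComponents(mask.astype(np.uint8)); r=l[seed[1]-6:seed[1]+7,seed[0]-6:seed[0]+7]; k=np.bincount(r[r>0]).argmax(); return l==k
def rect(p,n):
    c,s,an=cv2.minAreaRect((p[:,:2]*1000).astype(np.float32)); print(n,len(p),"c",np.round(c,1),"size",np.round(s,1),"ang",round(an,2),"z",np.round(np.percentile(p[:,2],[5,50,95]),4))
    print("  corners",np.round(cv2.boxPoints((c,s,an)),0).tolist())
print("table z",np.nanmedian(z[240:260,140:300]))
bar=blob((g>90)&(z<.05),(234,195)); rect(Q[bar],"bar")
gd=blob((g>90)&(z>-.02),(327,217)); p=Q[gd]; rect(p[p[:,2]<.02],"panel"); rect(p[p[:,2]>.075],"foot top")
ga=a.astype(int).mean(2)
bar2=blob((ga>90)&(P[...,2]<.05),(237,243)); p=P[bar2]; rect(p[p[:,2]>.009],"bar scene")
gd2=blob((ga>70)&(P[...,2]>-.02),(275,170)); p=P[gd2]; rect(p[p[:,2]<.02],"panel s"); rect(p[(p[:,2]>.03)&(p[:,2]<.08)],"foot s");rect(p[p[:,2]>.083],"foot top s")
E
python3 m.py
```

```text
table z 5.9826411300589744e-05
bar 741 c [526.6  57.1] size [ 24.5 222.1] ang 85.71 z [-0.0003  0.0137  0.0169]
  corners [[415.0, 53.0], [636.0, 37.0], [638.0, 61.0], [417.0, 78.0]]
panel 1988 c [ 525.4 -188.4] size [132.  134.7] ang 78.44 z [0.0014 0.0048 0.0081]
  corners [[446.0, -240.0], [578.0, -267.0], [605.0, -137.0], [473.0, -110.0]]
foot top 213 c [ 527.3 -126.8] size [ 10.1 110.2] ang 78.85 z [0.0838 0.0894 0.0919]
  corners [[472.0, -121.0], [580.0, -142.0], [582.0, -133.0], [474.0, -111.0]]
bar scene 944 c [527.6  55.3] size [ 23.  220.8] ang 85.87 z [0.0102 0.0125 0.015 ]
  corners [[417.0, 52.0], [637.0, 36.0], [639.0, 59.0], [418.0, 75.0]]
panel s 1160 c [ 547.7 -195. ] size [141.3 176.6] ang 79.17 z [-0.0012  0.0037  0.0158]
  corners [[448.0, -248.0], [621.0, -281.0], [648.0, -142.0], [474.0, -109.0]]
foot s 724 c [ 527.6 -124. ] size [ 11.4 110.2] ang 80.75 z [0.0328 0.056  0.0776]
  corners [[472.0, -121.0], [581.0, -139.0], [583.0, -127.0], [474.0, -110.0]]
foot top s 250 c [ 528.3 -126.5] size [ 13.9 111.4] ang 78.41 z [0.0836 0.0879 0.0901]
  corners [[472.0, -122.0], [581.0, -144.0], [584.0, -131.0], [475.0, -108.0]]
```

```bash
python3 -m creep '[[0.58,-0.38,0.1,0,0,0,0.2],[0.58,-0.38,0.1,0,0,0,0.2],[0.58,-0.38,0.1,0,0,0,0.2],[0.58,-0.38,0.1,0,0,0,0.2],[0.58,-0.38,0.1,0,0,0,0.2],[0.58,-0.38,0.1,0,0,0,0.2],[0.58,-0.38,0.1,0,0,0,0.2],[0.58,-0.38,0.1,0,0,0,0.2]]' 20
python3 -m creep '[[0.58,-0.38,0.1,0,0,-9,0.2],[0,0,0,0,0,-9,0.2],[0,0,0,0,0,-9,0.2],[0,0,0,0,0,-9,0.2],[0,0,0,0,0,-9,0.2],[0,0,0,0,0,-9,0.2],[0,0,0,0,0,0,0.2]]'
python3 -c "
from h import *
st()"
```

```text
t: 1.2
eef_pos: [0.4024, -0.3396, 0.1911]
orientation: [0.979, 0.204, 0.0, -0.0]
contact_force: [0.1, 0.7, -0.2]
grip_width: 0.0515
grip_force: 0.0
t: 2.08
eef_pos: [0.4209, -0.3115, 0.1863]
orientation: [0.78, 0.626, -0.0, -0.0]
contact_force: [0.3, -0.4, 0.5]
grip_width: 0.0513
grip_force: 0.0
t 2.08 p [ 0.4209 -0.3115  0.1863] q [ 0.78   0.626 -0.    -0.   ] F [ 0.26 -0.36  0.49] w 0.05130586888857044
tool axes cols
 [[ 0.216  0.976 -0.   ]
 [ 0.976 -0.216  0.   ]
 [ 0.    -0.    -1.   ]]
```

```bash
python3 -m creep '[[0.65,0.26,0,0,0,-1.2,0.2],[0.65,0.26,0,0,0,0,0.2],[0.65,0.26,0,0,0,0,0.2],[0.65,0.26,0,0,0,0,0.2],[0.65,0.26,0,0,0,0,0.2],[0,0,0.8,0,0,0,0.2],[0,0,0.8,0,0,0,0.2],[0,0,0.73,0,0,0,0.2]]'
python3 - <<'E'
from h import *
st(); a,_=grab_frame("scene"); b,_=grab_frame("top")
cv2.imwrite("pics/a2.png",np.hstack([cv2.resize(a[100:300,170:370],(400,400)),cv2.resize(b[130:280,200:350],(400,400))]))
E
```

```text
t: 3.08
eef_pos: [0.5169, -0.165, 0.0686]
orientation: [0.774, 0.633, 0.0, 0.0]
contact_force: [-0.6, -0.6, -0.9]
grip_width: 0.051
grip_force: 0.0
t 3.08 p [ 0.5169 -0.165   0.0686] q [0.774 0.633 0.    0.   ] F [-0.59 -0.59 -0.91] w 0.051009956571513394
tool axes cols
 [[ 0.198  0.98   0.   ]
 [ 0.98  -0.198 -0.   ]
 [-0.     0.    -1.   ]]
```

View pics/a2.png

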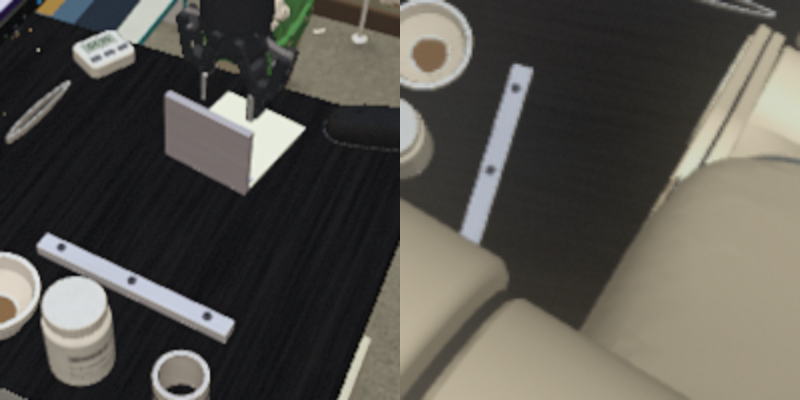

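The two fingertips straddle the middle behind the upright plate at (205,90) and (250,105), just above the panel. I'll push forward gently.

```bash
python3 -m creep '[[0.2,0,0,0,0,0,0.2],[0.15,0,0,0,0,0,0.2],[0.1,0,0,0,0,0,0.2],[0.1,0,0,0,0,0,0.2],[0.1,0,0,0,0,0,0.2],[0.1,0,0,0,0,0,0.2],[0.1,0,0,0,0,0,0.2]]'
python3 - <<'E'
from h import *
st(); a,P=cloud("scene")
cv2.imwrite("pics/a3.png",cv2.resize(a[100:300,170:370],(500,500)))
E
```

```text
t: 4.05
eef_pos: [0.5251, -0.1231, 0.0698]
orientation: [0.773, 0.635, -0.0, -0.0]
contact_force: [-0.1, -0.5, 0.5]
grip_width: 0.0511
grip_force: 0.0
t 4.05 p [ 0.5251 -0.1231  0.0698] q [ 0.773  0.635 -0.    -0.   ] F [-0.15 -0.53  0.52] w 0.05105144576574256
tool axes cols
 [[ 0.194  0.981 -0.   ]
 [ 0.981 -0.194  0.   ]
 [ 0.    -0.    -1.   ]]
```

View pics/a3.png

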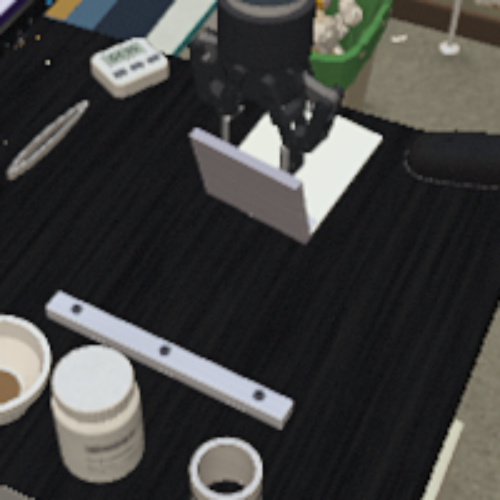

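The plate leans towards the bar by about 10° (its top edge runs from (192,132) to (300,182)). The tipping works, so I'll continue.

```bash
python3 -m creep '[[0.1,0,0,0,0,0,0.2],[0.1,0,0,0,0,0,0.2],[0.1,0,0,0,0,0,0.2],[0.1,0,0,0,0,0,0.2],[0.1,0,0,0,0,0,0.2],[0.1,0,0,0,0,0,0.2],[0.1,0,0,0,0,0,0.2],[0,0,0,0,0,0,0.2]]'
python3 -m creep '[[0,0,0,0,0,0,0.2],[0,0,0,0,0,0,0.2]]'
python3 - <<'E'
from h import *
st(); a,P=cloud("scene")
cv2.imwrite("pics/a4.png",cv2.resize(a[100:300,170:370],(500,500)))
E
```

```text
t: 5.1
eef_pos: [0.532, -0.0889, 0.0698]
orientation: [0.773, 0.635, 0.0, 0.0]
contact_force: [0.3, -0.2, -0.5]
grip_width: 0.0512
grip_force: 0.0
t: 5.35
eef_pos: [0.5319, -0.0893, 0.0698]
orientation: [0.773, 0.635, -0.0, 0.0]
contact_force: [0.2, -0.6, -0.7]
grip_width: 0.0513
grip_force: 0.0
t 5.35 p [ 0.5319 -0.0893  0.0698] q [ 0.773  0.635 -0.     0.   ] F [ 0.24 -0.61 -0.68] w 0.051286108435874875
tool axes cols
 [[ 0.194  0.981 -0.   ]
 [ 0.981 -0.194 -0.   ]
 [-0.    -0.    -1.   ]]
```

View pics/a4.png

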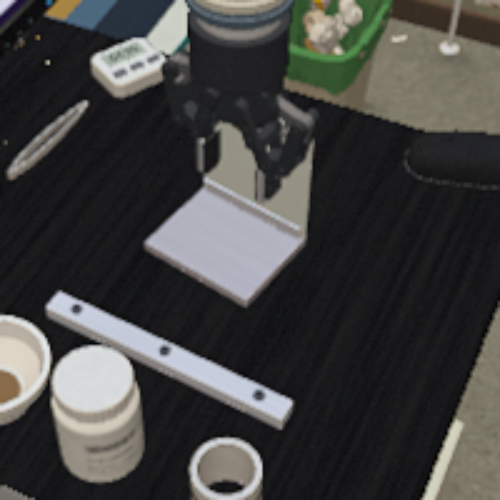

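The guard stands on its foot, with the plate from (147,245) to (250,300) and the panel upright behind the fingers. Next I raise the arm, move back over the panel and measure.

```bash
python3 -m creep '[[0,0,-0.4,0,0,0,0.2],[0,0,-0.7,0,0,0,0.2],[0,0,-0.7,0,0,0,0.2],[0,0,-0.4,0,0,0,0.2],[-0.7,0,0,0,0,-3,0.2],[-0.8,0,0,0,0,-3,0.2],[-0.8,0,0,0,0,-1,0.2],[-0.8,0,0,0,0,0,0.2]]'
python3 -m creep '[[-0.8,0,0,0,10,0,0.2],[-0.5,0,0,0,10,0,0.2],[0,0,0,0,10,0,0.2],[0,0,0,0,10,0,0.2],[0,0,0,0,0,0,0.2]]'
cat > m2.py <<'E'
from h import *
o=st(); a,P=cloud("scene"); z=P[...,2]
from m import rect,blob
E
sed -i 's/^print("table/if __name__!="__main__": raise SystemExit\n&/' m.py
python3 - <<'E'
from h import *
st(); print(np.round(telemetry.get_obs()["joint_positions"],2)); a,P=cloud("scene"); z=P[...,2]
cv2.imwrite("pics/a5.png",cv2.resize(a[60:300,170:410],(560,560)))
X=P.reshape(-1,3); g=a.mean(2).ravel()
s=(X[:,0]>.44)&(X[:,0]<.65)&(X[:,1]>-.16)&(X[:,1]<.03)&(g>80)
f=X[s&(X[:,2]>.006)&(X[:,2]<.014)]; p=X[s&(X[:,2]>.03)&(X[:,2]<.125)]
for n,q in(("foot",f),("panel",p)):
    r=cv2.minAreaRect((q[:,:2]*1000).astype(np.float32)); print(n,len(q),r,np.round(cv2.boxPoints(r)).tolist(),np.percentile(q[:,2],[2,50,98]))
E
```

```text
t: 6.4
eef_pos: [0.5125, -0.2441, 0.1799]
orientation: [0.733, 0.681, 0.0, 0.0]
contact_force: [0.2, -0.1, -0.6]
grip_width: 0.0511
grip_force: 0.0
t: 7.02
eef_pos: [0.5069, -0.3089, 0.173]
orientation: [0.69, 0.638, 0.251, -0.234]
contact_force: [-0.9, -0.5, -0.6]
grip_width: 0.0511
grip_force: 0.0
t 7.03 p [ 0.5069 -0.3089  0.173 ] q [ 0.69   0.638  0.251 -0.234] F [-0.89 -0.47 -0.6 ] w 0.05113612208070537
tool axes cols
 [[ 0.061  0.997  0.047]
 [ 0.762 -0.077  0.643]
 [ 0.644 -0.003 -0.765]]
[-0.81  0.68  1.51  0.5   1.48 -0.92]
foot 1486 ((537.8270874023438, -77.48799133300781), (91.129638671875, 111.6573715209961), 79.77812194824219) [[475.0, -112.0], [585.0, -132.0], [601.0, -43.0], [491.0, -23.0]] [0.00621042 0.00863971 0.01201058]
panel 1422 ((529.9124145507812, -118.55441284179688), (7.581748962402344, 112.84825897216797), 79.93331909179688) [[474.0, -112.0], [585.0, -132.0], [586.0, -125.0], [475.0, -105.0]] [0.03192731 0.08014969 0.12331697]
```

View pics/a5.png

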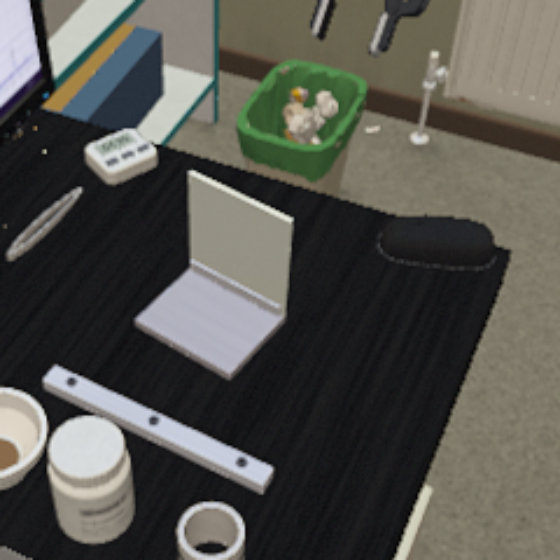

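It stands clear, with the foot from (137,322) to (230,372) and the panel upright. The measured foot is 91 x 112 at a yaw of -10.2°, against -4.2° for the bar. The tool is tilted 40° and parallel to the bar, so I descend behind the panel.

```bash
python3 -m creep '[[0,0.02,0.5,0,0,0,0.2],[0,0.02,0.6,0,0,0,0.2],[0,0.02,0.6,0,0,0,0.2],[0,0.02,0.6,0,0,0,0.2],[0,0.02,0.6,0,0,0,0.2],[-0.06,0.07,0.6,0,0,0,0.2],[0,0,0.5,0,0,0,0.2],[0,0,0,0,0,0,0.2]]'
python3 - <<'E'
from h import *
st(); a,P=cloud("scene")
cv2.imwrite("pics/a6.png",cv2.resize(a[60:300,170:410],(560,560)))
E
```

```text
t: 8.07
eef_pos: [0.5253, -0.1797, 0.0203]
orientation: [0.688, 0.641, 0.249, -0.233]
contact_force: [0.2, -0.1, 0.2]
grip_width: 0.0514
grip_force: 0.0
t 8.07 p [ 0.5253 -0.1797  0.0203] q [ 0.688  0.641  0.249 -0.233] F [ 0.15 -0.13  0.18] w 0.05144370204671038
tool axes cols
 [[ 0.055  0.998  0.044]
 [ 0.765 -0.07   0.641]
 [ 0.642 -0.002 -0.767]]
```

View pics/a6.png

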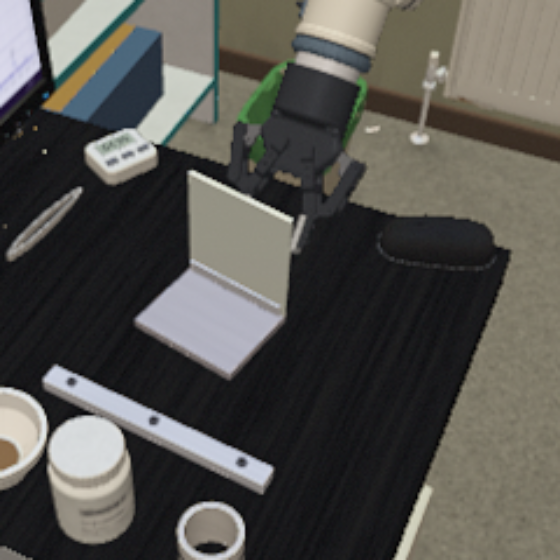

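Both fingertips are behind the panel and the gripper body is clear of it (right tip at about (300,240)). I push level along the bar's normal.

```bash
python3 -m creep '[[0.09,0,0.2,0,0,0,0.2],[0.15,0,0.13,0,0,0,0.2],[0.15,0,0.13,0,0,0,0.2],[0.12,0,0.1,0,0,0,0.2],[0.08,0,0.065,0,0,0,0.2],[0.08,0,0.065,0,0,0,0.2],[0.08,0,0.065,0,0,0,0.2],[0.08,0,0.065,0,0,0,0.2]]'
python3 -m creep '[[0.08,0,0.065,0,0,0,0.2],[0.08,0,0.065,0,0,0,0.2],[0.08,0,0.065,0,0,0,0.2],[0.08,0,0.065,0,0,0,0.2]]'
cat > g.py <<'E'
from h import *
st(); a,P=cloud("scene")
X=P.reshape(-1,3); g=a.mean(2).ravel()
s=(X[:,0]>.44)&(X[:,0]<.65)&(X[:,1]>-.17)&(X[:,1]<.09)&(g>80)
c=np.array([.527,.056]); A=np.array([[.073,.997],[.997,-.073]])
B=(X[:,:2]-c)@A.T
for n,m in(("foot",s&(X[:,2]>.006)&(X[:,2]<.014)&(B[:,0]<-.0125)),("panel",s&(X[:,2]>.05)&(X[:,2]<.125)&(B[:,0]<-.015)&(g>110))):
    r=cv2.minAreaRect((B[m]*1000).astype(np.float32)); print(n,m.sum(),"bar frame",np.round(cv2.boxPoints(r)).tolist(),"ang",round(r[2],1),np.round(r[1]))
E
python3 g.py
```

```text
t: 9.12
eef_pos: [0.5306, -0.1243, 0.0155]
orientation: [0.689, 0.64, 0.251, -0.232]
contact_force: [0.5, -2.3, -1.8]
grip_width: 0.0513
grip_force: 1.0
t: 9.62
eef_pos: [0.5314, -0.103, 0.0158]
orientation: [0.688, 0.64, 0.25, -0.233]
contact_force: [-0.6, -1.4, -0.9]
grip_width: 0.0516
grip_force: 1.0
t 9.62 p [ 0.5314 -0.103   0.0158] q [ 0.688  0.64   0.25  -0.233] F [-0.65 -1.44 -0.86] w 0.05155439245448044
tool axes cols
 [[ 0.056  0.997  0.047]
 [ 0.764 -0.073  0.641]
 [ 0.643 -0.    -0.766]]
foot 1556 bar frame [[-152.0, -40.0], [-63.0, -42.0], [-60.0, 69.0], [-149.0, 72.0]] ang 88.4 [112.  89.]
panel 1267 bar frame [[-220.0, -36.0], [-146.0, -41.0], [-139.0, 75.0], [-213.0, 80.0]] ang 86.5 [116.  74.]
```

```bash
python3 -m creep '[[0.08,0,0.065,0,0,0,0.2],[0.08,0,0.065,0,0,0,0.2],[0.08,0,0.065,0,0,0,0.2],[0.08,0,0.065,0,0,0,0.2],[0.08,0,0.065,0,0,0,0.2],[0.08,0,0.065,0,0,0,0.2],[0.08,0,0.065,0,0,0,0.2],[0.08,0,0.065,0,0,0,0.2]]'
python3 -m creep '[[0.03,0,0.025,0,0,0,0.2],[0.02,0,0.017,0,0,0,0.2],[0.02,0,0.017,0,0,0,0.2]]'
python3 g.py
```

```text
t: 10.68
eef_pos: [0.5347, -0.062, 0.0166]
orientation: [0.688, 0.64, 0.251, -0.233]
contact_force: [0.3, -2.3, -1.5]
grip_width: 0.0514
grip_force: 1.0
t: 11.05
eef_pos: [0.535, -0.0578, 0.0166]
orientation: [0.688, 0.64, 0.251, -0.233]
contact_force: [-0.8, -2.2, -0.2]
grip_width: 0.0511
grip_force: 1.3
t 11.05 p [ 0.535  -0.0578  0.0166] q [ 0.688  0.64   0.251 -0.233] F [-0.8  -2.22 -0.15] w 0.051132317017622164
tool axes cols
 [[ 0.056  0.997  0.047]
 [ 0.764 -0.073  0.641]
 [ 0.643  0.    -0.766]]
foot 1698 bar frame [[-104.0, -41.0], [-17.0, -41.0], [-17.0, 70.0], [-103.0, 71.0]] ang 89.8 [111.  86.]
panel 1276 bar frame [[-172.0, -37.0], [-102.0, -41.0], [-96.0, 74.0], [-166.0, 78.0]] ang 86.8 [115.  70.]
```

Aligned, with about 6 mm to go. I creep in 1 mm steps and watch the force.

```bash
python3 -m creep '[[0.016,0,0.013,0,0,0,0.2],[0.016,0,0.013,0,0,0,0.2],[0.016,0,0.013,0,0,0,0.2],[0.016,0,0.013,0,0,0,0.2]]'
python3 -m creep '[[0.016,0,0.013,0,0,0,0.2],[0.016,0,0.013,0,0,0,0.2]]'
python3 g.py
```

```text
t: 11.6
eef_pos: [0.5353, -0.0536, 0.0166]
orientation: [0.688, 0.64, 0.251, -0.233]
contact_force: [-0.8, -3.1, -0.8]
grip_width: 0.0513
grip_force: 1.2
t: 11.85
eef_pos: [0.5354, -0.0515, 0.0166]
orientation: [0.688, 0.64, 0.251, -0.233]
contact_force: [-0.2, -2.2, -1.5]
grip_width: 0.0514
grip_force: 1.1
t 11.85 p [ 0.5354 -0.0515  0.0166] q [ 0.688  0.64   0.251 -0.233] F [-0.2  -2.18 -1.49] w 0.05144719736428252
tool axes cols
 [[ 0.056  0.997  0.047]
 [ 0.764 -0.073  0.641]
 [ 0.643 -0.    -0.766]]
foot 1671 bar frame [[-99.0, -40.0], [-13.0, -42.0], [-11.0, 69.0], [-97.0, 71.0]] ang 88.9 [111.  86.]
panel 1276 bar frame [[-166.0, -36.0], [-95.0, -40.0], [-87.0, 74.0], [-159.0, 78.0]] ang 86.4 [114.  72.]
```

```bash
python3 -m creep '[[0.016,0,0.013,0,0,0,0.2],[0.008,0,0.006,0,0,0,0.2]]'
python3 -m creep '[[0.012,0,0.01,0,0,0,0.2]]'
python3 -m creep '[[0.012,0,0.01,0,0,0,0.2]]'
```

```text
t: 12.15
eef_pos: [0.5355, -0.0504, 0.0166]
orientation: [0.688, 0.64, 0.25, -0.233]
contact_force: [-1.7, -7.8, 0.3]
grip_width: 0.0512
grip_force: 3.5
t: 12.28
eef_pos: [0.5355, -0.0503, 0.0166]
orientation: [0.688, 0.64, 0.25, -0.232]
contact_force: [-4.9, -12.0, 3.3]
grip_width: 0.0515
grip_force: 6.2
t: 12.4
eef_pos: [0.5356, -0.0502, 0.0166]
orientation: [0.689, 0.64, 0.25, -0.232]
contact_force: [-7.5, -16.1, 3.3]
grip_width: 0.051
grip_force: 8.5
```

The force has risen to 16 N, so the guard is in contact with the bar. I back off and check.

```bash
python3 -m creep '[[-0.03,0,-0.025,0,0,0,0.2],[-0.1,0,-0.08,0,0,0,0.2],[-0.3,0,-0.25,0,0,0,0.2],[-0.4,0,-0.34,0,0,0,0.2],[-0.4,0,-0.5,0,0,0,0.2],[0,0,-0.6,0,0,0,0.2],[0,0,-0.4,0,0,0,0.2],[0,0,0,0,0,0,0.2]]'
python3 - <<'E'
exec(open('g.py').read())
b,_=grab_frame("top")
for lo,hi in((.016,.05),(.05,.09),(.09,.125)):
    m=s&(X[:,2]>lo)&(X[:,2]<hi)&(B[:,0]>-.12)&(B[:,0]<-.08); print(lo,m.sum(),np.median(B[m],0))
cv2.imwrite("pics/a7.png",np.hstack([cv2.resize(a[120:300,200:380],(400,400)),cv2.resize(b[130:280,200:350],(400,400))]))
E
```

```text
t: 13.4
eef_pos: [0.5277, -0.1674, 0.0622]
orientation: [0.689, 0.64, 0.251, -0.231]
contact_force: [-0.2, 0.3, -0.6]
grip_width: 0.0515
grip_force: 0.0
t 13.4 p [ 0.5277 -0.1674  0.0622] q [ 0.689  0.64   0.251 -0.231] F [-0.19  0.33 -0.57] w 0.0514594566163019
tool axes cols
 [[ 0.056  0.997  0.05 ]
 [ 0.765 -0.075  0.64 ]
 [ 0.642  0.002 -0.767]]
foot 1654 bar frame [[-100.0, -41.0], [-14.0, -42.0], [-12.0, 69.0], [-99.0, 71.0]] ang 89.0 [112.  87.]
panel 1265 bar frame [[-227.0, -38.0], [-94.0, -40.0], [-92.0, 69.0], [-226.0, 71.0]] ang 89.1 [109. 134.]
0.016 548 [-0.09610358  0.0112796 ]
0.05 635 [-0.09632414  0.01324851]
0.09 615 [-0.09624387  0.01241785]
```

View pics/a7.png

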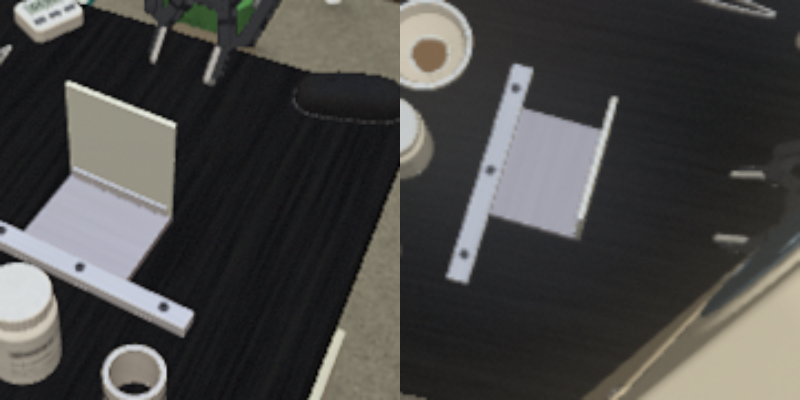

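The foot sits flush along the bar, from (520,105) to (490,212) in the top view. The panel is vertical, at the same x for all heights, and y is about 14 mm along the bar. The arm is clear.

```bash
python3 -c "
from station import sign_off
print(sign_off())"
```

```text
the job is handed in; nothing more can be done
None
```

The splash guard was tipped up onto its foot and pushed flush against the bar, about 14 mm from the bar's middle and parallel within about 1°; the arm was clear and the job was handed in at about 13.5 s, though the sign-off returned no verdict.

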